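Counter-hold the hidden bolt head behind the microscope's bench bracket

ROBOT

A 7-joint arm with a two-finger parallel gripper is mounted at the origin on the work surface. World frame = base frame: x ahead of the robot, y to its left, z up, the work surface at z = 0. Lengths are in m, angles in degrees, forces in N, time in s.
With the tool pointing down it reaches from about 0.425 to 0.875 m from the base axis. Payload 8.4 kg.
Tool frame: the origin (TCP) lies midway between the tips of the shut fingers; the grasp point (between the pads) lies 19 mm behind it (r.grip_point_offset is the z of the grasp point in the tool frame, in m); z points along the fingers, y is the direction in which the jaws open and shut (so a half turn about z gives the same grasp; the last joint's range is limited). The gripper opens to 87 mm and grips with 3 to 60 N. Pads are 19 mm wide; open, the fingers measure 117 mm over their backs; the gripper's body (75 mm by 190 mm) begins 51 mm behind the grasp point.
Start: joints at [-81.83, 19.091, 2.286, 83.961, -0.768, 76.965, -3.352], TCP at [0.156, 0.631, 0.223] pointing down, gripper open.
Joint ranges: [-147.57, 147.57], [-21.85, 119.76], [-74.77, 79.35], [14.55, 137.4], [-85.83, 265.84], [4.83, 119.75], [-152.11, 152.11]. Speed limits (degrees/s): [127.2, 127.2, 159.86, 159.86, 180, 180, 180].

INTERFACE

Orientations are given as [roll, pitch, yaw] about the fixed x, y, z axes, in that order (R = Rz(yaw) Ry(pitch) Rx(roll)).
In Python, from station import r gives the robot as it stands.
- The arm moves only by the tool arm_command, never from a script. Its argument "deltas" is a list of rows, each an object of numbers: "dx", "dy", "dz": the shift along the tool's x, y, z in cm; "ax", "ay", "az": the turn, a rotation vector about the tool's x, y, z in degrees; "claw": the closure, from -1 (fully open) to 1 (shut). A call has 1 to 8 rows; each row shifts and turns the commanded pose from where the row before left it, along the tool's axes as they then stand; what a row does not reach is not made up. A row lasts 1/12 s, in which the tool goes at most 41.7 mm and 7.16 degrees, less where a joint would pass 70% of its speed; a pose out of reach is approached as far as the arm can. A call with a gripper value outside its range is refused whole. The fingers move at their own pace and stop on an object; "newtons" is the grip in N (left out, the last holds). Time passes only in rows, so rows that do not move let the fingers close. It gives the time, the measured TCP pose, the force and the opening at its end, in the units of the state.
- r.get_state(): the state, without advancing time (a new reading comes with each control period).
- r.get_image(name): name is "scene" or "side" or "wrist"; returns a dict with "pixels" (420x560x3 uint8, blue, green, red), "range_z" (420x560 float32, m along the optical axis (not along the pixel's ray), 0 where there is no reading), "fx", "fy", "cx", "cy" (pixels), "k1" (the pictures are not rectified: a ray, as slopes to the right and down, at radius r is drawn at 1 + k1 r^2 times it, then the intrinsics apply), "pose" (4x4, takes a point from camera to world coordinates); the wrist camera has in their place "T_tool_cam" (4x4, takes a point from camera to tool coordinates, whose origin is the TCP and whose axes are the flange's). Camera axes: x right, y down, z forward; pixel columns grow to the right and rows downward; lengths in m; the calibration is good to about 2 mm. A picture is of the moment at which its call begins: read the wrist's pose just before it.
- r.close_job(): hands the job in, once; it reports no verdict.
The state is a dict: "time_s": time; "qpos": joint angles; "joint_vel": joint speeds; "tau": joint torques, N m; "tool_pos": TCP position; "orientation": TCP orientation; "wrist_force": force on the tool from outside, world axes, zero at the start; "ft_torque": the same for the moment, N m; "grip_width": finger opening in m.
Only numpy, scipy, OpenCV 4.12 (cv2) and the standard library are available. Lean on these libraries where they do the work, as an engineer would, in place of code of your own. Each camera call takes 0.05 s, during which the arm holds its last target.

TASK

A colleague has put the T-handled socket wrench on the nut of one of the two bolts that fasten the microscope's arm to its bench bracket and is about to tighten it: reach down into the narrow gap behind the bracket, grip the hidden head of that same bolt firmly between the fingers, just as it stands and without turning it, and finish while still holding it so that it cannot turn. The other bolt, whose nut wears the red cap, is done: do not touch it, and do not bump the wrench or the microscope or push anything on the bench about.

Things in the scene. Friction and masses are not known exactly. Their poses are not given: they have to be found in the camera images.
- bracket: fixed grey steel angle bracket. Origin on the bench under the back face of its upright plate, at mid-length; x along the plate, y from the gap towards the microscope, z up. Plate 240 long (x), 10 thick (y 0 to 10), 106 mm high; foot and ribs at y > 0. Two M12 bolts at x = -60 and +60, 88 mm up, fasten the arm's flange (y 10 to 22) and 40 mm beam; nuts beyond the flange, heads in the gap at y < 0
- microscope: cream stereo microscope carried by the arm, fixed to the bracket; same origin and axes as the bracket. Column 32 mm thick at y = 215 mm, rising to 407 mm; focus block, pod and eyepieces from y = 190 to 470 mm, above 190 mm; round object plate 150 mm across, 18 mm high, on the bench at y = 345 mm
- power_unit: fixed low grey lamp power unit, 270 (its x) by 190 (its y) by 96 mm high, origin under its centre, on the bracket's y < 0 side, parallel to it within 0.02 rad. The gap between it and the plate's back face is 46 to 60 mm wide, open at the top and clear down to the bench
- t_wrench: steel T-handled socket wrench with blue grips, fixed over the nut of the bolt to hold. Origin on that bolt's axis on the flange's face, 38.5 mm along the axis from the middle of the head. Socket 29 mm across; shaft 120 mm long towards the bracket's +y; steep crossbar 145 mm long at its end, top 156 mm above the bench
- nut_cap: red plastic cap, 27 mm across, 27 mm long, over the finished nut of the other bolt. Origin on that bolt's axis, on the flange's face
- bolt_near_head (a point): middle of the near (bracket x = -60 mm, nearer the robot) bolt's hexagon head, in the gap, on the bolt's axis 88 mm above the bench. Head 19 mm across flats, 8 thick; this point is 16.5 mm from the plate's back face (a 2.5 mm washer 24 mm across, then a 10 mm sleeve 16 mm across, lie between). Axes turn with the bolt: y along the axis, head to nut; x square to two opposite flats; z parallel to those flats, roughly up
- bolt_far_head (a point): middle of the far (bracket x = +60 mm) bolt's hexagon head, in the gap, on the bolt's axis 88 mm above the bench. Head 19 mm across flats, 8 thick; this point is 16.5 mm from the plate's back face (a 2.5 mm washer 24 mm across, then a 10 mm sleeve 16 mm across, lie between). Axes turn with the bolt: y along the axis, head to nut; x square to two opposite flats; z parallel to those flats, roughly up
- bolt_near (a joint): angle of the near bolt about its axis; 0 when two flats are vertical, positive when the head's top leans towards the bracket's +x; starts within -0.3 to 0.3 rad. Finger-tight: 0.03 N m turns it; it does not slide along its axis. A yellow paint stripe across the head's free face and its top runs parallel to these flats
- bolt_far (a joint): angle of the far bolt about its axis; 0 when two flats are vertical, positive when the head's top leans towards the bracket's +x; starts within -0.3 to 0.3 rad. Finger-tight: 0.03 N m turns it; it does not slide along its axis. A yellow paint stripe across the head's free face and its top runs parallel to these flats
- bolt_near_mark (a point): reference point in the air that turns with the near bolt, 40 mm from its axis along the z axis of its head point
- bolt_far_mark (a point): reference point in the air that turns with the far bolt, 40 mm from its axis along the z axis of its head point
- dish_plate: closed glass dish, 95 mm across, 17 mm high, on the microscope's object plate; origin under its centre (bystander)
- dish_bench: closed glass dish with cream content, 95 mm across, 17 mm high, on the bench; origin under its centre (bystander)
- sample_cup: white sample cup with red screw cap, 65 mm across, 73 mm high; origin under its centre (bystander)
- marker: white and blue marker pen, 132 mm long, 13 mm thick; origin under its white barrel (bystander)
- spanner: steel open-ended spanner lying on the bench beyond the bracket; origin under its middle (bystander)
- parts_tray: grey open tray with spare nuts and washers, 100 x 75 x 28 mm, on top of the power unit; origin under its centre (bystander)

How it is judged:
By the outcome, as a careful person would: the job done as asked, in the order asked, and still so for the second after the job is handed in, while the arm keeps its last pose, push and grip.
It also fails if it takes over 32 s, if anything falls off the work surface, if the arm or the gripper's body presses on something with over 40 N, if the wrist force passes 120 N, or if a joint passes its speed limit or range.

## Working session

There is one attempt and no reset: what is moved stays moved. The work goes in short steps, Python scripts to look and compute and a tool call to move; the robot and the scene stay as the last step left them, time stands still between calls to the robot, and variables do not carry over. Pictures are saved under pics/ and viewed, and the job is handed in when it is done.

Besides the shell and the picture viewer there is one more tool, called after "Emit:" by a JSON object that holds its "fn" and its "kwargs", one argument or row to a line. arm_command: Moves the arm, as the interface text tells. Its arguments: {"type":"object","properties":{"deltas":{"type":"array"},"newtons":{"type":"number"}},"required":["deltas"]}

```bash
ls; mkdir -p pics
python3 - <<'E'
from station import r
import cv2,pickle
s=r.get_state();print(s, r.grip_point_offset)
for n in ["scene","side","wrist"]:
    im=r.get_image(n);cv2.imwrite(f"pics/{n}0.png",im["pixels"]);pickle.dump((im,r.get_state()),open(f"{n}0.pkl","wb"))
    print(n,{k:v for k,v in im.items() if k not in("pixels","range_z")})
E
```

```text
pics
{'time_s': 0.0, 'qpos': array([-81.82990966,  19.1325824 ,   2.28497826,  84.01017864,
        -0.76899088,  76.96558597,  -3.35284391]), 'joint_vel': array([-0.00571371, -0.13623045,  0.07820524,  0.09209338,  0.03101427,
        0.03326203,  0.08403484]), 'tau': array([ 1.04252103e-03, -6.56365585e+01,  1.33628089e+00, -4.03799558e+01,
       -5.95559506e-02,  4.49987710e-02,  1.77847737e-04]), 'tool_pos': array([0.15555342, 0.63063448, 0.22165759]), 'orientation': array([-1.79907052e+02,  5.28772744e-03,  1.66143523e+02]), 'wrist_force': array([-0.20903116,  0.0380883 , -0.2444757 ]), 'ft_torque': array([ 0.00599269, -0.01371754,  0.01451444]), 'grip_width': 0.08713706788361192} -0.0187
scene {'fx': 423.5555896132712, 'fy': 423.5555896132712, 'cx': 277.68135856652015, 'cy': 206.49570278168656, 'k1': 0.03898019851278002, 'pose': array([[ 0.62663562,  0.66924274, -0.39930184,  0.93722302],
       [ 0.77930903, -0.53963175,  0.31855142, -0.35564134],
       [-0.00228772, -0.5107952 , -0.85969939,  0.99158306],
       [ 0.        ,  0.        ,  0.        ,  1.        ]])}
side {
[... 176 characters left out ...]
35361,  0.15717105],
       [-0.58428623, -0.60562172,  0.54021472, -0.5794847 ],
       [-0.00389085, -0.66356176, -0.74811139,  0.79628503],
       [ 0.        ,  0.        ,  0.        ,  1.        ]])}
wrist {'fx': 305.45809851698544, 'fy': 305.45809851698544, 'cx': 273.4400991998124, 'cy': 209.13255937001625, 'k1': -0.003662682445511309, 'T_tool_cam': array([[-7.27408114e-04, -9.54102463e-01, -2.99479483e-01,
         8.24949821e-02],
       [ 9.99999201e-01, -1.00377831e-03,  7.69000335e-04,
         9.06665014e-04],
       [-1.03431612e-03, -2.99478685e-01,  9.54102430e-01,
        -1.62407617e-01],
       [ 0.00000000e+00,  0.00000000e+00,  0.00000000e+00,
         1.00000000e+00]])}
```

View pics/scene0.png

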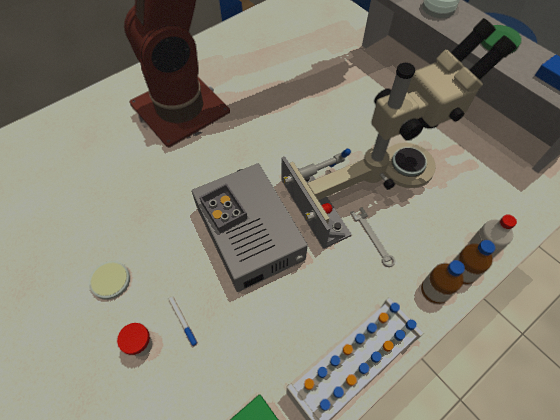

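View pics/side0.png

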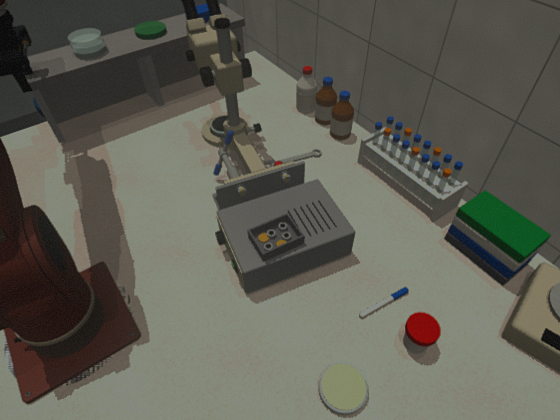

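View pics/wrist0.png

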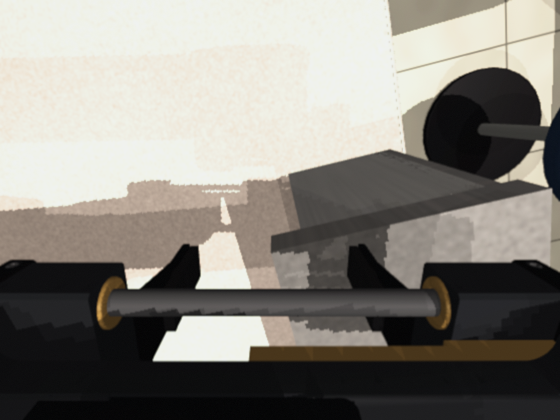

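```bash
cat > h.py <<'E'
import numpy as np,cv2,pickle
def load(n): return pickle.load(open(n+".pkl","rb"))
def K(im): return np.array([[im["fx"],0,im["cx"]],[0,im["fy"],im["cy"]],[0,0,1.]])
def rays(im,uv):
    uv=np.atleast_2d(np.array(uv,float))
    d=np.array([im["k1"],0,0,0,0.])
    n=cv2.undistortPoints(uv.reshape(-1,1,2),K(im),d).reshape(-1,2)
    return np.c_[n,np.ones(len(n))]
def campose(im,st=None):
    if "pose" in im: return im["pose"]
    from scipy.spatial.transform import Rotation as R
    T=np.eye(4);T[:3,:3]=R.from_euler('xyz',st["orientation"],degrees=True).as_matrix();T[:3,3]=st["tool_pos"]
    return T@im["T_tool_cam"]
def onplane(im,uv,z,st=None):
    P=campose(im,st);d=rays(im,uv)@P[:3,:3].T;o=P[:3,3]
    return o+d*((z-o[2])/d[:,2])[:,None]
def bydepth(im,uv,st=None):
    P=campose(im,st);uv=np.atleast_2d(uv).astype(int)
    z=im["range_z"][uv[:,1],uv[:,0]];return (rays(im,uv)*z[:,None])@P[:3,:3].T+P[:3,3]
def proj(im,p,st=None):
    P=np.linalg.inv(campose(im,st));q=np.atleast_2d(p)@P[:3,:3].T+P[:3,3]
    return cv2.projectPoints(q.reshape(-1,1,3),np.zeros(3),np.zeros(3),K(im),np.array([im["k1"],0,0,0,0.]))[0].reshape(-1,2)
E
python3 - <<'E'
from h import *
im,_=load("scene0")
c=im["pixels"][140:300,180:360];cv2.imwrite("pics/scz.png",cv2.resize(c,None,fx=4.4,fy=3.7,interpolation=2)[:600,:800])
im,_=load("side0")
c=im["pixels"][120:290,200:360];cv2.imwrite("pics/siz.png",cv2.resize(c,None,fx=3.5,fy=3.5,interpolation=2))
E
```

```text
(no output)
```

View pics/scz.png

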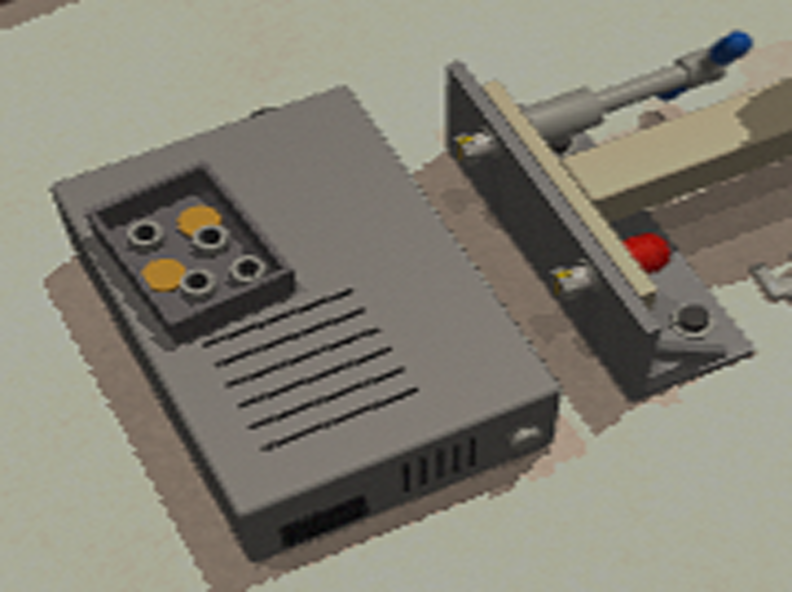

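View pics/siz.png

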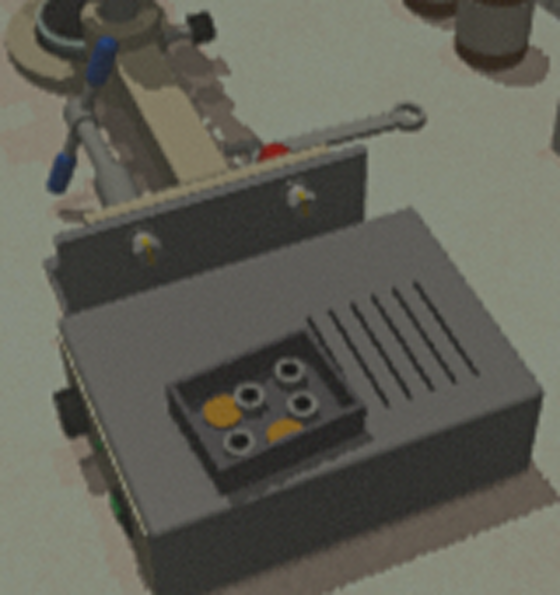

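Run:
```python
from h import *
a,_=load("scene0");b,_=load("side0")
A=onplane(a,[(282.3,158.5),(327,229.5)],.106);B=onplane(b,[(216.3,188),(304.6,163)],.106)
for P in(A,B): print(P.round(4),np.linalg.norm(P[1]-P[0]),np.degrees(np.arctan2(*(P[1]-P[0])[1::-1])))
# power unit top edges
print(onplane(a,[(180+348/4.4,140+88/3.7),(180+556/4.4,140+393/3.7)],.096).round(4))
print(onplane(b,[(200+65/3.5,120+320/3.5),(200+412/3.5,120+208/3.5)],.096).round(4))
# yellow stripe zoom
for n,im,c in(("a",a,[(286,179),(311,215)]),("b",b,[(241.5,190),(286,176.5)])):
    t=[cv2.resize(im["pixels"][int(v)-15:int(v)+15,int(u)-20:int(u)+20],None,fx=10,fy=10,interpolation=2) for u,v in c]
    cv2.imwrite(f"pics/z{n}.png",np.hstack(t)); print(onplane(im,c,.088))
```

```text
[[0.4201 0.073  0.106 ]
 [0.6479 0.0234 0.106 ]] 0.23313099356111358 -12.294336300668316
[[0.416  0.0747 0.106 ]
 [0.6462 0.0201 0.106 ]] 0.2366771471773864 -13.354097522343228
[[ 0.3895  0.0198  0.096 ]
 [ 0.647  -0.0392  0.096 ]]
[[ 0.3861  0.013   0.096 ]
 [ 0.6424 -0.0398  0.096 ]]
[[0.46669685 0.04759642 0.088     ]
 [0.58769673 0.02755162 0.088     ]]
[[0.47024941 0.04860624 0.088     ]
 [0.58858149 0.02274424 0.088     ]]
```

View pics/za.png

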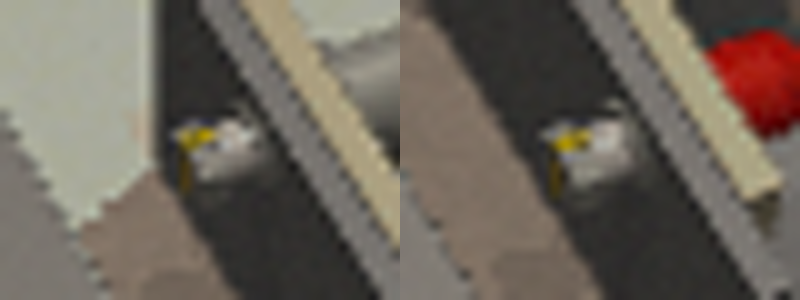

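View pics/zb.png

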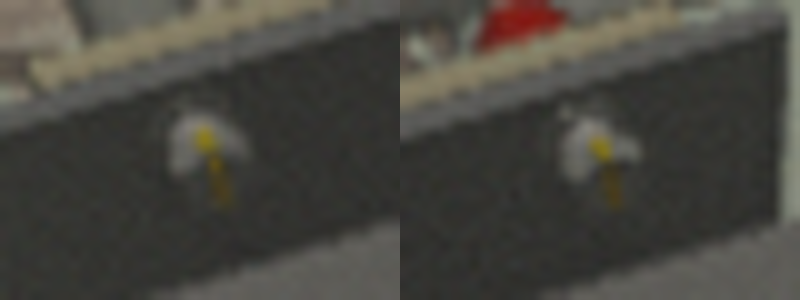

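```bash
cat > plan.py <<'E'
from h import *
from scipy.spatial.transform import Rotation as R, Slerp
O=np.array([.533,.048,0.]);YAW=-13.0
def br(p): return O+R.from_euler('z',YAW,degrees=True).apply(p)
def toolR(pitch=0,roll=0,dyaw=0):
    # base: tool x=+Y, y=+X, z=-Z in bracket; pitch leans fingers to +y; roll (about bracket y)
    b=np.array([[0,1,0],[1,0,0],[0,0,-1.]])
    return R.from_euler('z',YAW+dyaw,degrees=True)*R.from_euler('y',roll,degrees=True)*R.from_euler('x',pitch,degrees=True)*R.from_matrix(b)
def cur(st): return np.array(st["tool_pos"]),R.from_euler('xyz',st["orientation"],degrees=True)
def rows(p0,R0,p1,R1,n):
    sl=Slerp([0,1],R.concatenate([R0,R1]));p,q=p0,R0;out=[]
    for i in range(1,n+1):
        pn=p0+(p1-p0)*i/n;qn=sl(i/n)
        d=q.inv().apply(pn-p)*100;w=(q.inv()*qn).as_rotvec(degrees=True)
        out.append(dict(zip(["dx","dy","dz","ax","ay","az"],[round(float(v),2) for v in [*d,*w]])));p,q=pn,qn
    return out
E
python3 - <<'E'
from plan import *;from station import r
p,q=cur(r.get_state())
p1=np.array([.156,.631,.32]);a=p1;
pts=[(p,q,p1,q,3),(p1,q,np.array([.33,.30,.32]),R.from_euler('z',-45,degrees=True)*q,10)]
q2=R.from_euler('z',-45,degrees=True)*q
pts.append((pts[-1][2],q2,np.array([.43,.1,.32]),toolR(),7))
pts.append((pts[-1][2],toolR(),br([-.04,-.145,.165]),toolR(40),8))
for x in pts:
    for w in rows(*x):print(w)
    print(x[2])
E
```

```text
{'dx': -0.01, 'dy': 0.01, 'dz': -3.27, 'ax': 0.0, 'ay': 0.0, 'az': 0.0}
{'dx': -0.01, 'dy': 0.01, 'dz': -3.27, 'ax': 0.0, 'ay': 0.0, 'az': 0.0}
{'dx': -0.01, 'dy': 0.01, 'dz': -3.27, 'ax': 0.0, 'ay': 0.0, 'az': 0.0}
[0.156 0.631 0.32 ]
{'dx': -2.48, 'dy': -2.8, 'dz': 0.0, 'ax': 0.0, 'ay': 0.01, 'az': 4.5}
{'dx': -2.69, 'dy': -2.59, 'dz': 0.0, 'ax': 0.0, 'ay': 0.01, 'az': 4.5}
{'dx': -2.89, 'dy': -2.37, 'dz': 0.0, 'ax': 0.0, 'ay': 0.01, 'az': 4.5}
{'dx': -3.07, 'dy': -2.14, 'dz': 0.0, 'ax': 0.0, 'ay': 0.01, 'az': 4.5}
{'dx': -3.22, 'dy': -1.89, 'dz': 0.0, 'ax': 0.0, 'ay': 0.01, 'az': 4.5}
{'dx': -3.36, 'dy': -1.63, 'dz': 0.0, 'ax': 0.0, 'ay': 0.01, 'az': 4.5}
{'dx': -3.48, 'dy': -1.37, 'dz': 0.0, 'ax': 0.0, 'ay': 0.01, 'az': 4.5}
{'dx': -3.58, 'dy': -1.09, 'dz': 0.0, 'ax': 0.0, 'ay': 0.01, 'az': 4.5}
{'dx': -3.65, 'dy': -0.8, 'dz': 0.0, 'ax': 0.0, 'ay': 0.01, 'az': 4.5}
{'dx': -3.7, 'dy': -0.51, 'dz': 0.0, 'ax': 0.0, 'ay': 0.01, 'az': 4.5}
[0.33 0.3  0.32]
{'dx': -3.18, 'dy': -0.26, 'dz': 0.0, 'ax': -0.01, 'ay': 0.0, 'az': 6.31}
{'dx': -3.19, 'dy': 0.1, 'dz': 0.0, 'ax': -0.01, 'ay': 0
[... 304 characters left out ...]
 6.31}
{'dx': -2.67, 'dy': 1.75, 'dz': -0.0, 'ax': -0.01, 'ay': 0.0, 'az': 6.31}
[0.43 0.1  0.32]
{'dx': -2.16, 'dy': 0.9, 'dz': 1.94, 'ax': 0.0, 'ay': 5.0, 'az': 0.0}
{'dx': -2.32, 'dy': 0.9, 'dz': 1.74, 'ax': 0.0, 'ay': 5.0, 'az': -0.0}
{'dx': -2.46, 'dy': 0.9, 'dz': 1.53, 'ax': 0.0, 'ay': 5.0, 'az': 0.0}
{'dx': -2.58, 'dy': 0.9, 'dz': 1.31, 'ax': 0.0, 'ay': 5.0, 'az': 0.0}
{'dx': -2.69, 'dy': 0.9, 'dz': 1.08, 'ax': 0.0, 'ay': 5.0, 'az': -0.0}
{'dx': -2.77, 'dy': 0.9, 'dz': 0.84, 'ax': 0.0, 'ay': 5.0, 'az': -0.0}
{'dx': -2.84, 'dy': 0.9, 'dz': 0.6, 'ax': -0.0, 'ay': 5.0, 'az': 0.0}
{'dx': -2.88, 'dy': 0.9, 'dz': 0.35, 'ax': -0.0, 'ay': 5.0, 'az': -0.0}
[ 0.46140729 -0.08428562  0.165     ]
```

Emit:
{"fn": "arm_command", "kwargs": {
  "deltas": [
    {"dz": -3.3},
    {"dz": -3.3},
    {"dz": -3.2},
    {"dx": -2.5,"dy": -2.8,"az": 4.5},
    {"dx": -2.7,"dy": -2.6,"az": 4.5},
    {"dx": -2.9,"dy": -2.4,"az": 4.5},
    {"dx": -3.1,"dy": -2.1,"az": 4.5},
    {"dx": -3.2,"dy": -1.9,"az": 4.5}
  ]
}}

```text
invalid input at $.deltas[0]: expected keys dx, dy, dz, ax, ay, az, claw
```

Emit:
{"fn": "arm_command", "kwargs": {
  "deltas": [
    {"dx": -3.4,"dy": -1.6,"az": 4.5},
    {"dx": -3.5,"dy": -1.4,"az": 4.5},
    {"dx": -3.6,"dy": -1.1,"az": 4.5},
    {"dx": -3.6,"dy": -0.8,"az": 4.5},
    {"dx": -3.7,"dy": -0.5,"az": 4.5},
    {"dx": -3.2,"dy": -0.3,"az": 6.3},
    {"dx": -3.2,"dy": 0.1,"az": 6.3},
    {"dx": -3.2,"dy": 0.4,"az": 6.3}
  ]
}}

```text
invalid input at $.deltas[0]: expected keys dx, dy, dz, ax, ay, az, claw
```

Emit:
{"fn": "arm_command", "kwargs": {
  "deltas": [
    {"dx": -3.1,"dy": 0.8,"az": 6.3},
    {"dx": -3.0,"dy": 1.1,"az": 6.3},
    {"dx": -2.9,"dy": 1.5,"az": 6.3},
    {"dx": -2.7,"dy": 1.8,"az": 6.3}
  ]
}}

```text
invalid input at $.deltas[0]: expected keys dx, dy, dz, ax, ay, az, claw
```

Emit:
{"fn": "arm_command", "kwargs": {
  "deltas": [
    {"dx": 0,"dy": 0,"dz": -3.3,"ax": 0,"ay": 0,"az": 0,"claw": -1},
    {"dx": 0,"dy": 0,"dz": -3.3,"ax": 0,"ay": 0,"az": 0,"claw": -1},
    {"dx": 0,"dy": 0,"dz": -3.2,"ax": 0,"ay": 0,"az": 0,"claw": -1},
    {"dx": -2.5,"dy": -2.8,"dz": 0,"ax": 0,"ay": 0,"az": 4.5,"claw": -1},
    {"dx": -2.7,"dy": -2.6,"dz": 0,"ax": 0,"ay": 0,"az": 4.5,"claw": -1},
    {"dx": -2.9,"dy": -2.4,"dz": 0,"ax": 0,"ay": 0,"az": 4.5,"claw": -1},
    {"dx": -3.1,"dy": -2.1,"dz": 0,"ax": 0,"ay": 0,"az": 4.5,"claw": -1},
    {"dx": -3.2,"dy": -1.9,"dz": 0,"ax": 0,"ay": 0,"az": 4.5,"claw": -1}
  ]
}}

```text
time_s: 0.82
tool_pos: [0.2438, 0.4636, 0.3203]
orientation: [-180.0, -0.0, 143.4]
wrist_force: [1.1, -0.5, 0.2]
grip_width: 0.0871
```

Emit:
{"fn": "arm_command", "kwargs": {
  "deltas": [
    {"dx": -3.4,"dy": -1.6,"dz": 0,"ax": 0,"ay": 0,"az": 4.5,"claw": -1},
    {"dx": -3.5,"dy": -1.4,"dz": 0,"ax": 0,"ay": 0,"az": 4.5,"claw": -1},
    {"dx": -3.6,"dy": -1.1,"dz": 0,"ax": 0,"ay": 0,"az": 4.5,"claw": -1},
    {"dx": -3.6,"dy": -0.8,"dz": 0,"ax": 0,"ay": 0,"az": 4.5,"claw": -1},
    {"dx": -3.7,"dy": -0.5,"dz": 0,"ax": 0,"ay": 0,"az": 4.5,"claw": -1},
    {"dx": -3.2,"dy": -0.3,"dz": 0,"ax": 0,"ay": 0,"az": 6.3,"claw": -1},
    {"dx": -3.2,"dy": 0.1,"dz": 0,"ax": 0,"ay": 0,"az": 6.3,"claw": -1},
    {"dx": -3.2,"dy": 0.4,"dz": 0,"ax": 0,"ay": 0,"az": 6.3,"claw": -1}
  ]
}}

```text
time_s: 1.48
tool_pos: [0.373, 0.2116, 0.3205]
orientation: [-180.0, -0.0, 101.9]
wrist_force: [-0.2, 0.5, 0.9]
grip_width: 0.0869
```

Emit:
{"fn": "arm_command", "kwargs": {
  "deltas": [
    {"dx": -3.1,"dy": 0.8,"dz": 0,"ax": 0,"ay": 0,"az": 6.3,"claw": -1},
    {"dx": -3.0,"dy": 1.1,"dz": 0,"ax": 0,"ay": 0,"az": 6.3,"claw": -1},
    {"dx": -2.9,"dy": 1.5,"dz": 0,"ax": 0,"ay": 0,"az": 6.3,"claw": -1},
    {"dx": -2.7,"dy": 1.8,"dz": 0,"ax": 0,"ay": 0,"az": 6.3,"claw": -1}
  ]
}}

```text
time_s: 1.82
tool_pos: [0.431, 0.0963, 0.3206]
orientation: [180.0, -0.0, 76.7]
wrist_force: [0.7, 0.2, -0.1]
grip_width: 0.0868
```

Emit:
{"fn": "arm_command", "kwargs": {
  "deltas": [
    {"dx": -2.2,"dy": 0.9,"dz": 1.9,"ax": 0,"ay": 5,"az": 0,"claw": -1},
    {"dx": -2.3,"dy": 0.9,"dz": 1.7,"ax": 0,"ay": 5,"az": 0,"claw": -1},
    {"dx": -2.5,"dy": 0.9,"dz": 1.5,"ax": 0,"ay": 5,"az": 0,"claw": -1},
    {"dx": -2.6,"dy": 0.9,"dz": 1.3,"ax": 0,"ay": 5,"az": 0,"claw": -1},
    {"dx": -2.7,"dy": 0.9,"dz": 1.1,"ax": 0,"ay": 5,"az": 0,"claw": -1},
    {"dx": -2.8,"dy": 0.9,"dz": 0.8,"ax": 0,"ay": 5,"az": 0,"claw": -1}
  ]
}}

```text
time_s: 2.32
tool_pos: [0.4513, -0.0349, 0.2109]
orientation: [-179.6, -28.4, 76.7]
wrist_force: [0.8, -0.1, -1.2]
grip_width: 0.0874
```

Emit:
{"fn": "arm_command", "kwargs": {
  "deltas": [
    {"dx": -2.8,"dy": 0.9,"dz": 0.6,"ax": 0,"ay": 5,"az": 0,"claw": -1},
    {"dx": -2.9,"dy": 0.9,"dz": 0.4,"ax": 0,"ay": 5,"az": 0,"claw": -1},
    {"dx": 0,"dy": 0,"dz": 0,"ax": 0,"ay": 0,"az": 0,"claw": -1},
    {"dx": 0,"dy": 0,"dz": 0,"ax": 0,"ay": 0,"az": 0,"claw": -1}
  ]
}}

```text
time_s: 2.65
tool_pos: [0.443, -0.0468, 0.1938]
orientation: [-176.5, -31.1, 75.9]
wrist_force: [1.2, 0.6, -0.0]
grip_width: 0.0871
```

```bash
cat > snap.py <<'E'
import sys,pickle,cv2
from station import r
for a in sys.argv[1:]:
    n,t=a.split(":");s=r.get_state();im=r.get_image(n)
    pickle.dump((im,s),open(f"{n}{t}.pkl","wb"));cv2.imwrite(f"pics/{n}{t}.png",im["pixels"])
print(s["time_s"],s["tool_pos"],s["orientation"],s["qpos"].round(1),s["wrist_force"].round(1))
E
python3 snap.py wrist:1
```

```text
2.65 [ 0.44303421 -0.04682545  0.1937581 ] [-176.51014943  -31.13360372   75.85187884] [-45.3   3.9  73.7 115.3 -33.5  78.6  26.7] [ 1.2  0.6 -0. ]
```

View pics/wrist1.png

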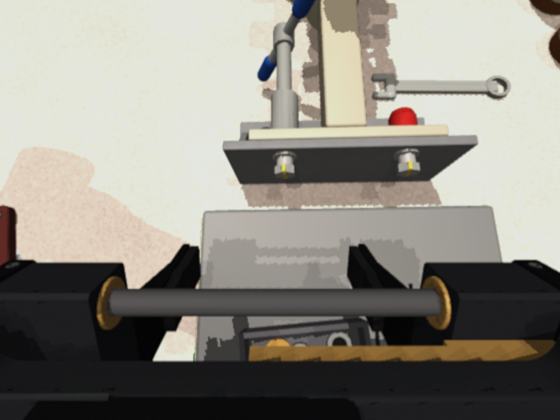

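Run:
```python
from plan import *
im,s=load("wrist1")
cs=[(285,165),(408,161)]
t=[cv2.resize(im["pixels"][v-18:v+18,u-18:u+18],None,fx=11,fy=11,interpolation=2) for u,v in cs]
cv2.imwrite("pics/w1z.png",np.hstack(t))
c=cv2.resize(im["pixels"][110:220,190:510],None,fx=2.5,fy=2.5,interpolation=2);cv2.imwrite("pics/w1m.png",c)
for c in cs: 
    for dv in(-8,0,6): print(bydepth(im,(c[0],c[1]+dv),s).round(4))
    print(im["range_z"][c[1]-12:c[1]+14,c[0]].round(3))
print(campose(im,s)[:3,3])
```

```text
[[0.4726 0.0577 0.0973]]
[[0.4707 0.049  0.0989]]
[[0.4693 0.0429 0.099 ]]
[0.297 0.297 0.299 0.3   0.299 0.3   0.299 0.299 0.298 0.298 0.298 0.296
 0.295 0.293 0.294 0.293 0.292 0.293 0.293 0.295 0.296 0.298 0.301 0.304
 0.306 0.31 ]
[[0.5888 0.0343 0.0962]]
[[0.5863 0.0264 0.0961]]
[[0.5838 0.0203 0.0973]]
[0.292 0.29  0.292 0.293 0.294 0.295 0.294 0.292 0.293 0.293 0.293 0.293
 0.292 0.289 0.288 0.289 0.289 0.29  0.29  0.29  0.288 0.29  0.292 0.294
 0.295 0.299]
[ 0.44973621 -0.06098207  0.37525031]
```

View pics/w1z.png

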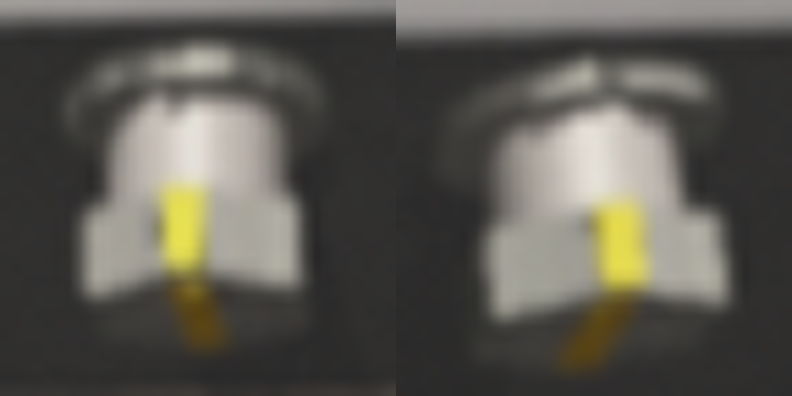

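View pics/w1m.png

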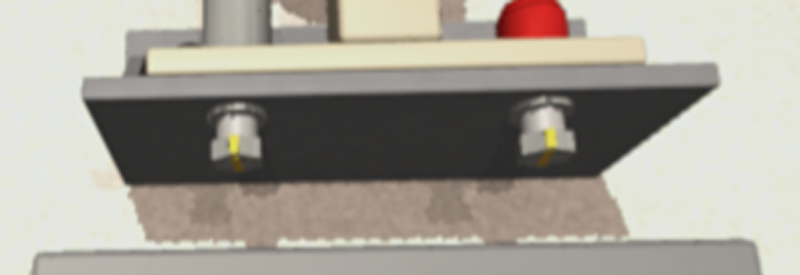

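Run:
```python
from plan import *
im,s=load("wrist1")
E=onplane(im,[(190+85/2.5,110+99/2.5),(190+718/2.5,110+86/2.5)],.106,s)
print(E.round(4),np.linalg.norm(E[1]-E[0]),E.mean(0),np.degrees(np.arctan2(*(E[1]-E[0])[1::-1])))
U=onplane(im,[(190+33/2.5,110+252/2.5),(190+757/2.5,110+240/2.5)],.096,s);print(U.round(4),np.degrees(np.arctan2(*(U[1]-U[0])[1::-1])))
O1=E.mean(0);O1[2]=0;yaw=np.degrees(np.arctan2(*(E[1]-E[0])[1::-1]))
Rb=R.from_euler('z',yaw,degrees=True)
P=campose(im,s);o=Rb.inv().apply(P[:3,3]-O1)
def plane_y(uv,y):
    d=Rb.inv().apply(rays(im,uv)@P[:3,:3].T);return o+d*((y-o[1])/d[:,1])[:,None]
def zp(k,pts): 
    u0,v0=[(267,147),(390,143)][k];return [(u0+(x-396*k+.0)/11-.45,v0+y/11-.45) for x,y in pts]
for k in(0,1):
    pts=[[(187,283),(212,348),(85,297),(302,287)],[(628,290),(577,368),(495,318),(730,303)]][k]
    q=plane_y(zp(k,pts),-.0205)*1000;print(q.round(1), np.degrees(np.arctan2(q[0,0]-q[1,0],q[0,2]-q[1,2])))
    # top stripe front/back edge
    pts=[[(184,185),(186,270)],[(618,203),(626,288)]][k]
    print((plane_y(zp(k,pts[:1]),-.0125)*1000).round(1),(plane_y(zp(k,pts[1:]),-.0205)*1000).round(1))
    # upper-side shoulders corners
print(Rb.inv().apply(U-O1))
```

```text
[[0.4166 0.0754 0.106 ]
 [0.6476 0.0243 0.106 ]] 0.23666597494637995 [0.53209413 0.04985055 0.106     ] -12.46967987105546
[[ 0.3847  0.023   0.096 ]
 [ 0.6461 -0.0332  0.096 ]] -12.128851370075633
[[-61.3 -20.5  96.1]
 [-59.3 -20.5  79. ]
 [-70.4 -20.5  93. ]
 [-51.1 -20.5  94.6]] -6.6410299975082845
[[-61.4 -12.5  99.1]] [[-61.3 -20.5  99.3]]
[[ 58.2 -20.5  99.4]
 [ 61.  -20.5  79.9]
 [ 49.2 -20.5  93.1]
 [ 68.2 -20.5  95.9]] -8.121168241129888
[[ 58.2 -12.5  99.3]] [[ 57.9 -20.5  99.9]]
[[-0.13809972 -0.05804871  0.096     ]
 [ 0.12925364 -0.05645832  0.096     ]]
```

```bash
sed -i 's/^O=.*/O=np.array([.5321,.0498,0.]);YAW=-12.4/' plan.py
python3 - <<'E'
from plan import *;from station import r
p,q=cur(r.get_state());print(R.from_euler('z',YAW,degrees=True).inv().apply(p-O))
for w in rows(p,q,p+[.005,.025,-.065],toolR(31),3):print(w)
E
```

```text
[-0.06600678 -0.11271514  0.19509365]
{'dx': -0.4, 'dy': 0.09, 'dz': 2.29, 'ax': -0.83, 'ay': -0.12, 'az': -0.45}
{'dx': -0.4, 'dy': 0.06, 'dz': 2.29, 'ax': -0.83, 'ay': -0.12, 'az': -0.45}
{'dx': -0.39, 'dy': 0.02, 'dz': 2.29, 'ax': -0.83, 'ay': -0.12, 'az': -0.45}
```

Emit:
{"fn": "arm_command", "kwargs": {
  "deltas": [
    {"dx": -0.4,"dy": 0.1,"dz": 2.3,"ax": -0.8,"ay": 0,"az": -0.4,"claw": -1},
    {"dx": -0.4,"dy": 0,"dz": 2.3,"ax": -0.8,"ay": 0,"az": -0.4,"claw": -1},
    {"dx": -0.4,"dy": 0,"dz": 2.3,"ax": -0.8,"ay": 0,"az": -0.4,"claw": -1},
    {"dx": 0,"dy": 0,"dz": 0,"ax": 0,"ay": 0,"az": 0,"claw": -1},
    {"dx": 0,"dy": 0,"dz": 0,"ax": 0,"ay": 0,"az": 0,"claw": -1}
  ]
}}

```text
time_s: 3.12
tool_pos: [0.4479, -0.0187, 0.132]
orientation: [-179.9, -31.7, 77.7]
wrist_force: [0.4, -1.2, -0.1]
grip_width: 0.0874
```

```bash
python3 snap.py wrist:2
```

```text
3.1167 [ 0.44785846 -0.018702    0.13200629] [-179.94268931  -31.69491559   77.70548895] [-43.8   8.3  70.9 121.9 -41.   70.7  34.7] [ 0.4 -1.2 -0.1]
```

View pics/wrist2.png

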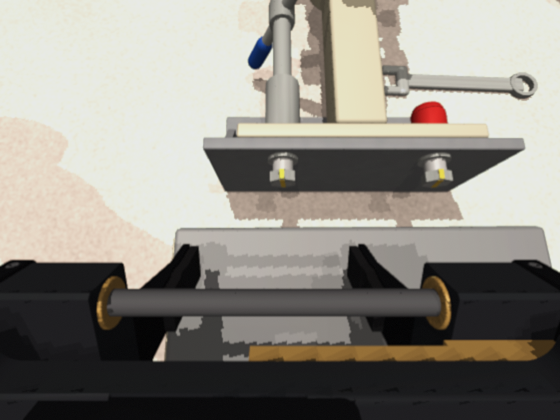

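```bash
cat > ana.py <<'E'
from plan import *
Rb=R.from_euler('z',YAW,degrees=True)
def plane_y(im,s,uv,y):
    P=campose(im,s);o=Rb.inv().apply(P[:3,3]-O)
    d=Rb.inv().apply(rays(im,uv)@P[:3,:3].T);return o+d*((y-o[1])/d[:,1])[:,None]
E
python3 - <<'E'
from plan import *
im,s=load("wrist2")
cs=[(283,172),(438,171)]
t=[cv2.resize(im["pixels"][v-22:v+22,u-22:u+22],None,fx=9,fy=9,interpolation=cv2.INTER_CUBIC) for u,v in cs]
cv2.imwrite("pics/w2z.png",np.hstack(t))
cv2.imwrite("pics/w2m.png",cv2.resize(im["pixels"][100:250,160:560],None,fx=2,fy=2,interpolation=2))
E
```

```text
(no output)
```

View pics/w2z.png

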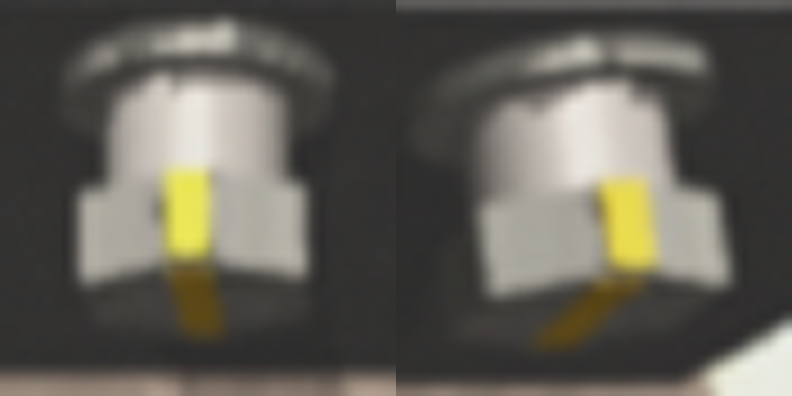

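View pics/w2m.png

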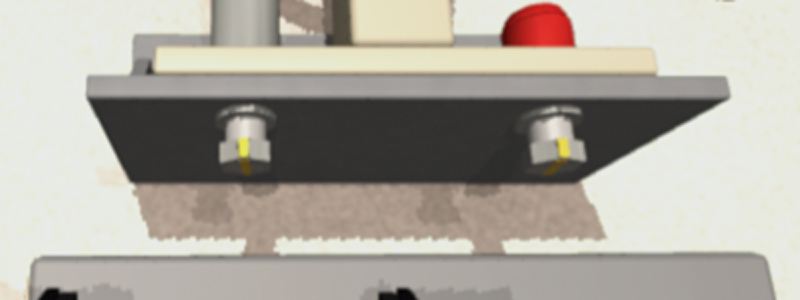

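Run:
```python
from ana import *
from scipy.optimize import least_squares
im,s=load("wrist2")
E=onplane(im,[(160+88/2,100+97/2),(160+729/2,100+96/2)],.106,s)
print("edge",Rb.inv().apply(E-O).round(4),np.linalg.norm(E[1]-E[0]))
U=onplane(im,[(160+33/2,100+260/2),(160+770/2,100+256/2)],.096,s);print("unit",Rb.inv().apply(U-O).round(4))
def fit(L,T,Rr):
    q=np.array([L,T,Rr])
    def f(v): return np.r_[[q[i]-v[:2]-10.97*np.array([np.sin(v[2]+a),np.cos(v[2]+a)]) for i,a in enumerate(np.radians([-60,0,60]))]].ravel()
    s=least_squares(f,[q[1,0],88,0]);return s.x[:2].round(2),np.degrees(s.x[2]).round(2),np.abs(s.fun).max().round(2)
for k,(c,pts) in enumerate([((283,172),[(82,284),(188,262),(307,275),(190,268),(208,336)]),((438,171),[(489-396,296),(635-396,272),(730-396,283),(625-396,280),(548-396,348)])]):
    uv=[(c[0]-22+x/9-.45,c[1]-22+y/9-.45) for x,y in pts]
    q=plane_y(im,s,uv,-.0205)[:,[0,2]]*1000
    print(q.round(1),fit(*q[:3]),"stripe",np.degrees(np.arctan2(*(q[3]-q[4]))))
im,s=load("wrist1")
q=plane_y(im,s,[(267+x/11-.45,147+y/11-.45) for x,y in [(85,297),(187,276),(302,287)]],-.0205)[:,[0,2]]*1000
print(fit(*q))
# stripe by mask in all images
for n,box in(("wrist2",(261,150,306,195)),("wrist1",(267,147,303,183)),("side0",(230,178,256,204))):
    im,s=load(n);x0,y0,x1,y1=box;c=cv2.cvtColor(im["pixels"],cv2.COLOR_BGR2HSV)[y0:y1,x0:x1].astype(int)
    m=(c[...,1]>110)&(c[...,0]>12)&(c[...,0]<40);v,u=np.nonzero(m)
    dark=c[v,u,2]<150
    q=plane_y(im,s,np.c_[u+x0,v+y0],-.0205)*1000
    w=q[dark];A=np.polyfit(w[:,2],w[:,0],1,w=c[v,u,1][dark]) if dark.sum()>3 else None
    print(n,dark.sum(),(~dark).sum(),"face slope deg",None if A is None else np.degrees(np.arctan(A[0])), "x at 88",None if A is None else np.polyval(A,88), w[:,2].min(),w[:,2].max())
```

```text
edge [[-0.1189  0.0003  0.106 ]
 [ 0.1186  0.0011  0.106 ]] 0.23743415109706983
unit [[-0.1375 -0.059   0.096 ]
 [ 0.1297 -0.0572  0.096 ]]
[[-70.4  93. ]
 [-61.5  98.5]
 [-51.4  95.3]
 [-61.3  97. ]
 [-59.2  79.2]] (array([-60.21,  88.33]), np.float64(-7.09), np.float64(0.77)) stripe -6.632976323132101
[[49.1 92.8]
 [58.3 98.8]
 [67.7 96.1]
 [58.5 96.8]
 [61.1 78.9]] (array([59.53, 88.69]), np.float64(-9.45), np.float64(0.74)) stripe -8.190769570917709
(array([-60.38,  88.21]), np.float64(-4.7), np.float64(0.98))
wrist2 37 47 face slope deg -5.698016130396028 x at 88 -60.46124795450724 81.40223294837718 97.71664148639825
wrist1 26 23 face slope deg -3.7674208745474562 x at 88 -60.51574564193781 79.91702179215076 99.85470825785065
side0 9 0 face slope deg -7.214892571510342 x at 88 -60.52265298759541 78.93065724852899 101.58834152554196
```

```bash
cat > tgt.py <<'E'
from plan import *
G=br(np.array([-.0604,-.0185,.088])); QT=toolR(0,-6.3)
def tcp(up,q=QT,g=G): 
    # TCP so that grasp point is 'up' above G along world z
    return g+[0,0,up]+q.apply([0,0,.0187])
E
python3 - <<'E'
from tgt import *;from station import r
p,q=cur(r.get_state());print(tcp(.12),tcp(0),QT.as_euler('xyz',degrees=True))
for w in rows(p,q,tcp(.12),QT,7):print(w)
E
```

```text
[0.47114055 0.04426093 0.18941293] [0.47114055 0.04426093 0.06941293] [173.7   0.   77.6]
{'dx': 1.24, 'dy': 0.12, 'dz': -0.19, 'ax': -0.88, 'ay': -4.52, 'az': -0.23}
{'dx': 1.22, 'dy': 0.13, 'dz': -0.28, 'ax': -0.88, 'ay': -4.52, 'az': -0.23}
{'dx': 1.2, 'dy': 0.14, 'dz': -0.37, 'ax': -0.88, 'ay': -4.52, 'az': -0.23}
{'dx': 1.16, 'dy': 0.15, 'dz': -0.47, 'ax': -0.88, 'ay': -4.52, 'az': -0.23}
{'dx': 1.12, 'dy': 0.16, 'dz': -0.55, 'ax': -0.88, 'ay': -4.52, 'az': -0.23}
{'dx': 1.07, 'dy': 0.18, 'dz': -0.64, 'ax': -0.88, 'ay': -4.52, 'az': -0.23}
{'dx': 1.02, 'dy': 0.19, 'dz': -0.72, 'ax': -0.88, 'ay': -4.52, 'az': -0.23}
```

Emit:
{"fn": "arm_command", "kwargs": {
  "deltas": [
    {"dx": 1.2,"dy": 0.1,"dz": -0.2,"ax": -0.9,"ay": -4.5,"az": -0.2,"claw": -1},
    {"dx": 1.2,"dy": 0.1,"dz": -0.3,"ax": -0.9,"ay": -4.5,"az": -0.2,"claw": -1},
    {"dx": 1.2,"dy": 0.1,"dz": -0.4,"ax": -0.9,"ay": -4.5,"az": -0.2,"claw": -1},
    {"dx": 1.2,"dy": 0.1,"dz": -0.5,"ax": -0.9,"ay": -4.5,"az": -0.2,"claw": -1},
    {"dx": 1.1,"dy": 0.2,"dz": -0.5,"ax": -0.9,"ay": -4.5,"az": -0.2,"claw": -1},
    {"dx": 1.1,"dy": 0.2,"dz": -0.6,"ax": -0.9,"ay": -4.5,"az": -0.2,"claw": -1},
    {"dx": 1.0,"dy": 0.2,"dz": -0.7,"ax": -0.9,"ay": -4.5,"az": -0.2,"claw": -1},
    {"dx": 0,"dy": 0,"dz": 0,"ax": 0,"ay": 0,"az": 0,"claw": -1}
  ]
}}

```text
time_s: 3.83
tool_pos: [0.4644, 0.0379, 0.1862]
orientation: [175.1, -3.6, 78.1]
wrist_force: [0.5, 0.1, -0.2]
grip_width: 0.0869
```

```bash
python3 snap.py wrist:3 scene:3
python3 - <<'E'
from tgt import *;from station import r
p,q=cur(r.get_state())
for w in rows(p,q,tcp(.12),QT,1)+rows(tcp(.12),QT,tcp(.04),QT,3):print(w)
E
```

```text
3.8833 [0.46367218 0.03597816 0.18494718] [175.21695711  -3.75296277  78.0131958 ] [-51.9 -10.   39.9 117.5   5.5  64.3 -26.3] [-0.8 -0.2 -0.6]
{'dx': 1.18, 'dy': 0.62, 'dz': -0.42, 'ax': -1.65, 'ay': -3.79, 'az': -0.09}
{'dx': 0.0, 'dy': -0.29, 'dz': 2.65, 'ax': 0.0, 'ay': 0.0, 'az': 0.0}
{'dx': 0.0, 'dy': -0.29, 'dz': 2.65, 'ax': 0.0, 'ay': 0.0, 'az': 0.0}
{'dx': 0.0, 'dy': -0.29, 'dz': 2.65, 'ax': 0.0, 'ay': 0.0, 'az': 0.0}
```

View pics/wrist3.png

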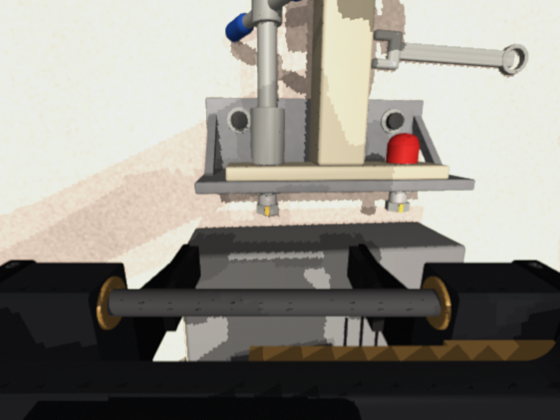

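View pics/scene3.png

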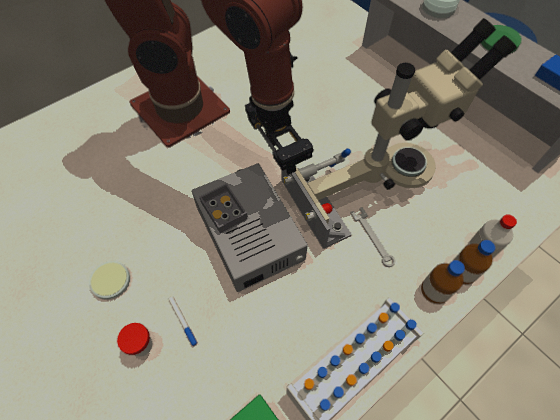

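Emit:
{"fn": "arm_command", "kwargs": {
  "deltas": [
    {"dx": 0.6,"dy": 0.3,"dz": -0.2,"ax": -0.8,"ay": -1.9,"az": 0,"claw": -1},
    {"dx": 0.6,"dy": 0.3,"dz": -0.2,"ax": -0.8,"ay": -1.9,"az": 0,"claw": -1},
    {"dx": 0,"dy": 0,"dz": 0,"ax": 0,"ay": 0,"az": 0,"claw": -1},
    {"dx": 0,"dy": 0,"dz": 0,"ax": 0,"ay": 0,"az": 0,"claw": -1}
  ]
}}

```text
time_s: 4.27
tool_pos: [0.4698, 0.0433, 0.1871]
orientation: [174.0, 0.0, 77.4]
wrist_force: [-0.4, -0.6, 0.2]
grip_width: 0.087
```

```bash
python3 snap.py wrist:4
python3 - <<'E'
from tgt import *;from station import r
p,q=cur(r.get_state())
for w in rows(p,q,tcp(.12),QT,1)+rows(p,q,tcp(.045),QT,3):print(w)
im,s=load("wrist4");cv2.imwrite("pics/w4m.png",cv2.resize(im["pixels"][130:280,150:490],None,fx=2.3,fy=2.3,interpolation=2))
E
```

```text
4.2667 [0.4698363  0.04326476 0.1870981 ] [1.73952946e+02 4.54527557e-02 7.74070221e+01] [-52.6  -8.4  37.1 116.6   8.8  65.1 -31.5] [-0.4 -0.6  0.2]
{'dx': 0.17, 'dy': 0.14, 'dz': -0.25, 'ax': -0.28, 'ay': 0.08, 'az': -0.22}
{'dx': 0.06, 'dy': -0.21, 'dz': 2.4, 'ax': -0.09, 'ay': 0.03, 'az': -0.07}
{'dx': 0.06, 'dy': -0.22, 'dz': 2.4, 'ax': -0.09, 'ay': 0.03, 'az': -0.07}
{'dx': 0.06, 'dy': -0.22, 'dz': 2.4, 'ax': -0.09, 'ay': 0.03, 'az': -0.07}
```

View pics/w4m.png

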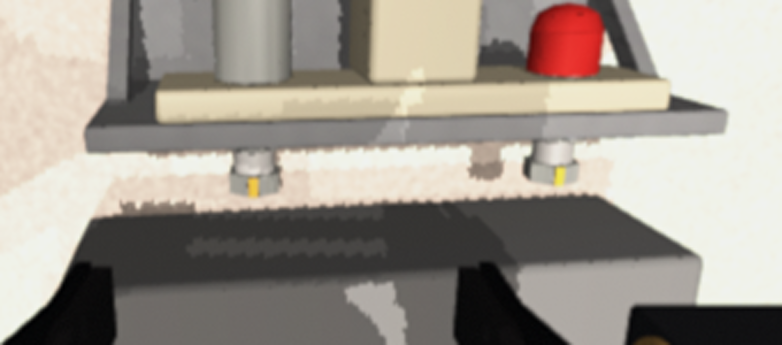

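Run:
```python
from ana import *
im,s=load("wrist4")
f=lambda x,y:(150+x/2.3-.3,130+y/2.3-.3)
for n,z,p in(("edge",.106,[(88,152),(727,132)]),("stripe nr",.099,[(253,178),(253,197)]),("stripe far",.099,[(559,168),(559,186)]),("unit",.096,[(95,220),(605,196)])):
    print(n,(Rb.inv().apply(onplane(im,[f(*q) for q in p],z,s)-O)*1000).round(1))
```

```text
edge [[-119.4    1.2  106. ]
 [ 119.6    1.4  106. ]]
stripe nr [[-61.7 -12.5  99. ]
 [-61.8 -20.   99. ]]
stripe far [[ 57.4 -12.8  99. ]
 [ 58.3 -20.2  99. ]]
unit [[-120.9  -27.7   96. ]
 [  79.9  -26.2   96. ]]
```

Emit:
{"fn": "arm_command", "kwargs": {
  "deltas": [
    {"dx": 0.1,"dy": -0.2,"dz": 2.4,"ax": -0.1,"ay": 0,"az": -0.1,"claw": -1},
    {"dx": 0.1,"dy": -0.2,"dz": 2.4,"ax": -0.1,"ay": 0,"az": -0.1,"claw": -1},
    {"dx": 0,"dy": -0.2,"dz": 2.4,"ax": -0.1,"ay": 0,"az": -0.1,"claw": -1},
    {"dx": 0,"dy": 0,"dz": 0,"ax": 0,"ay": 0,"az": 0,"claw": -1},
    {"dx": 0,"dy": 0,"dz": 0,"ax": 0,"ay": 0,"az": 0,"claw": -1}
  ]
}}

```text
time_s: 4.73
tool_pos: [0.4709, 0.0439, 0.114]
orientation: [173.8, 0.2, 77.6]
wrist_force: [-0.2, -0.5, 0.6]
grip_width: 0.0871
```

```bash
python3 snap.py wrist:5 side:5
python3 - <<'E'
from tgt import *;from station import r
p,q=cur(r.get_state())
for w in rows(p,q,tcp(.045),QT,1)+rows(p,q,tcp(0),QT,4):print(w)
im,s=load("wrist5");cv2.imwrite("pics/w5m.png",cv2.resize(im["pixels"][130:300,120:460],None,fx=2.3,fy=2.3,interpolation=2))
im,s=load("side5");cv2.imwrite("pics/s5m.png",cv2.resize(im["pixels"][90:290,160:360],None,fx=3,fy=3,interpolation=2))
E
```

```text
4.7833 [0.47184351 0.04448763 0.11512107] [1.73678605e+02 1.73062440e-01 7.76615814e+01] [-52.5  -2.8  39.2 121.8   5.7  54.9 -28.6] [ 1.2 -0.7  0.7]
{'dx': -0.09, 'dy': -0.12, 'dz': 0.11, 'ax': 0.08, 'ay': 0.11, 'az': 0.1}
{'dx': -0.02, 'dy': -0.15, 'dz': 1.15, 'ax': 0.02, 'ay': 0.03, 'az': 0.03}
{'dx': -0.02, 'dy': -0.15, 'dz': 1.15, 'ax': 0.02, 'ay': 0.03, 'az': 0.03}
{'dx': -0.02, 'dy': -0.15, 'dz': 1.15, 'ax': 0.02, 'ay': 0.03, 'az': 0.03}
{'dx': -0.02, 'dy': -0.15, 'dz': 1.15, 'ax': 0.02, 'ay': 0.03, 'az': 0.03}
```

View pics/w5m.png

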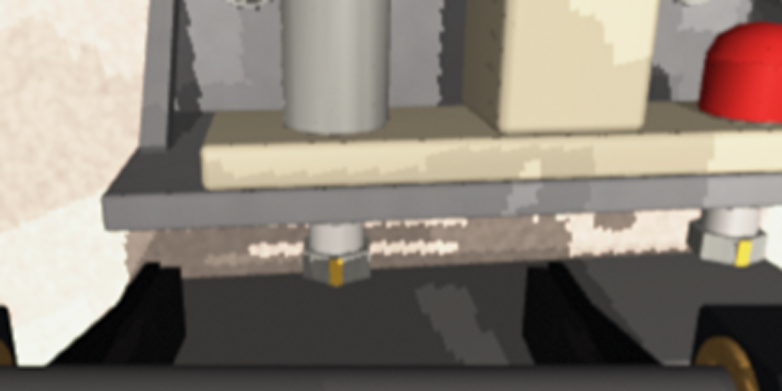

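View pics/s5m.png

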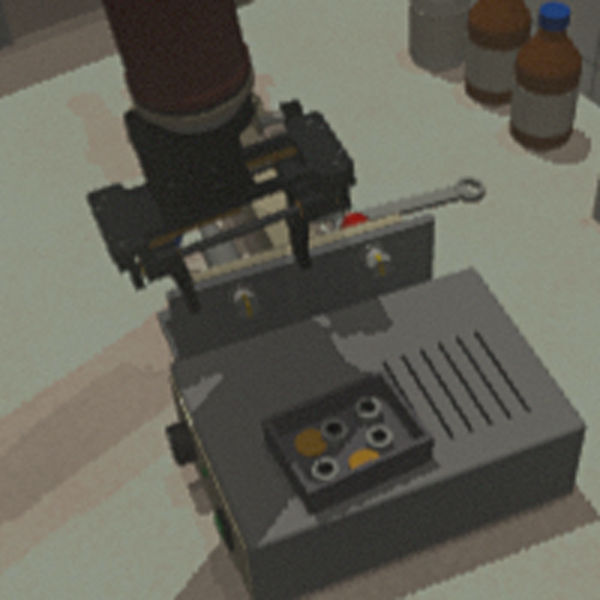

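Run:
```python
from tgt import *
from ana import plane_y,Rb
im,s=load("wrist5")
# state just before image: s
print(s["tool_pos"],s["orientation"])
f=lambda x,y:(120+x/2.3-.3,130+y/2.3-.3)
for n,z,p in(("edge",.106,[(105,229),(765,205)]),("stripe nr",.099,[(337,260),(337,284)]),("stripe far",.099,[(743,240),(743,264)]),("shoulders",.0935,[(305,276),(370,276)]),("shoulders",.0935,[(305,252),(370,252)])):
    w=onplane(im,[f(*q) for q in p],z,s)
    pt,qt=cur(s)
    print(n,(Rb.inv().apply(w-O)*1000).round(1),"tool",(qt.inv().apply(w-pt)*1000).round(1))
print("G tool",qt.inv().apply(G-pt)*1000, im["range_z"][240:256,264:270].round(3)[::4])
c=cv2.resize(im["pixels"][218:262,240:292],None,fx=14,fy=13,interpolation=cv2.INTER_CUBIC);cv2.imwrite("pics/w5z.png",c)
```

```text
[0.47085326 0.0439331  0.11399068] [173.78420215   0.24905593  77.6321505 ]
edge [[-119.9    1.4  106. ]
 [  56.5    1.   106. ]] tool [[ 20.3 -61.8   1.2]
 [ 19.9 113.6  20.3]]
stripe nr [[-61.3 -12.9  99. ]
 [-61.4 -20.1  99. ]] tool [[ 6.1 -4.4 14.6]
 [-1.1 -4.4 14.6]]
stripe far [[ 57.1 -12.3  99. ]
 [ 58.5 -19.9  99. ]] tool [[  6.6 113.4  27.4]
 [ -1.1 114.8  27.6]]
shoulders [[-70.  -19.8  93.5]
 [-51.5 -20.7  93.5]] tool [[ -0.8 -13.6  19.1]
 [ -1.8   4.8  21.1]]
shoulders [[-69.8 -12.5  93.5]
 [-51.5 -13.3  93.5]] tool [[  6.5 -13.4  19.1]
 [  5.7   4.8  21.1]]
G tool [ 0.49588673 -4.64469428 25.63658791] [[0.195 0.194 0.195 0.195 0.195 0.194]
 [0.191 0.192 0.192 0.191 0.192 0.194]
 [0.193 0.194 0.194 0.193 0.194 0.194]
 [0.195 0.194 0.194 0.194 0.194 0.195]]
```

View pics/w5z.png

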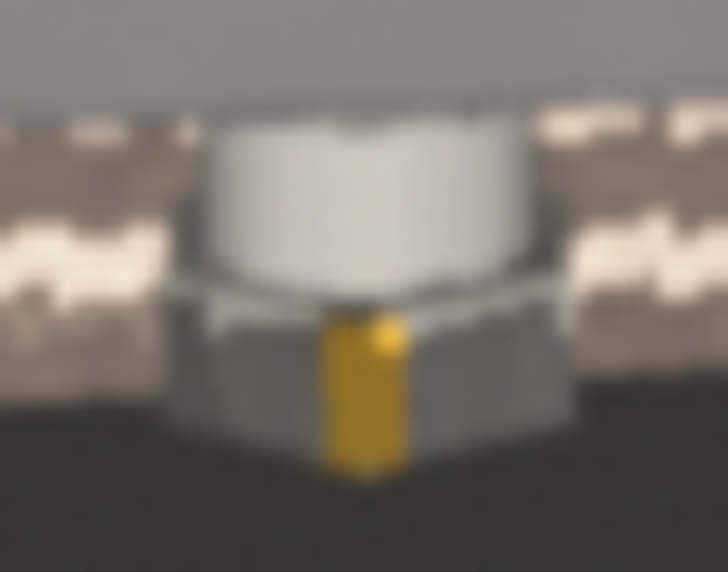

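Emit:
{"fn": "arm_command", "kwargs": {
  "deltas": [
    {"dx": 0,"dy": -0.1,"dz": 1.1,"ax": 0,"ay": 0,"az": 0,"claw": -1},
    {"dx": 0,"dy": -0.1,"dz": 1.1,"ax": 0,"ay": 0,"az": 0,"claw": -1},
    {"dx": 0,"dy": -0.1,"dz": 1.1,"ax": 0,"ay": 0,"az": 0,"claw": -1},
    {"dx": 0,"dy": -0.1,"dz": 1.1,"ax": 0,"ay": 0,"az": 0,"claw": -1},
    {"dx": 0,"dy": 0,"dz": 0,"ax": 0,"ay": 0,"az": 0,"claw": -1},
    {"dx": 0,"dy": 0,"dz": 0,"ax": 0,"ay": 0,"az": 0,"claw": -1},
    {"dx": 0,"dy": 0,"dz": 0,"ax": 0,"ay": 0,"az": 0,"claw": -1}
  ]
}}

```text
time_s: 5.42
tool_pos: [0.4733, 0.0452, 0.0714]
orientation: [173.6, 0.1, 77.8]
wrist_force: [-0.6, 0.2, 0.5]
grip_width: 0.0866
```

```bash
python3 snap.py wrist:6 wrist:7 side:6
python3 - <<'E'
from tgt import *;from station import r
for n in("wrist6","wrist7","side6"):
    p,q=cur(load(n)[1]);print(p,q.as_euler('xyz',degrees=True),"G tool mm",q.inv().apply(G-p)*1000)
    print(rows(p,q,tcp(0),QT,1))
im,s=load("wrist7");cv2.imwrite("pics/w7m.png",cv2.resize(im["pixels"][200:330,150:410],None,fx=3,fy=3,interpolation=2))
E
```

```text
5.5167 [0.47321933 0.04531856 0.07121736] [1.73600604e+02 1.17243598e-01 7.77620758e+01] [-52.    1.9  40.2 124.3   2.   48.5 -25.4] [-0.7 -0.3 -0.2]
[0.47334293 0.0451975  0.07143512] [1.73597688e+02 1.23848706e-01 7.77500288e+01] G tool mm [ -1.41296113  -2.13375715 -16.90523163]
[{'dx': -0.14, 'dy': -0.22, 'dz': 0.18, 'ax': 0.1, 'ay': 0.11, 'az': 0.16}]
[0.47330332 0.04530123 0.07135482] [1.73596387e+02 1.16387887e-01 7.77588555e+01] G tool mm [ -1.50332916  -2.06431137 -16.97832202]
[{'dx': -0.15, 'dy': -0.21, 'dz': 0.17, 'ax': 0.1, 'ay': 0.1, 'az': 0.17}]
[0.47321933 0.04531856 0.07121736] [1.73600604e+02 1.17243598e-01 7.77620758e+01] G tool mm [ -1.50276855  -1.96510204 -17.10521206]
[{'dx': -0.15, 'dy': -0.2, 'dz': 0.16, 'ax': 0.1, 'ay': 0.1, 'az': 0.17}]
```

View pics/w7m.png

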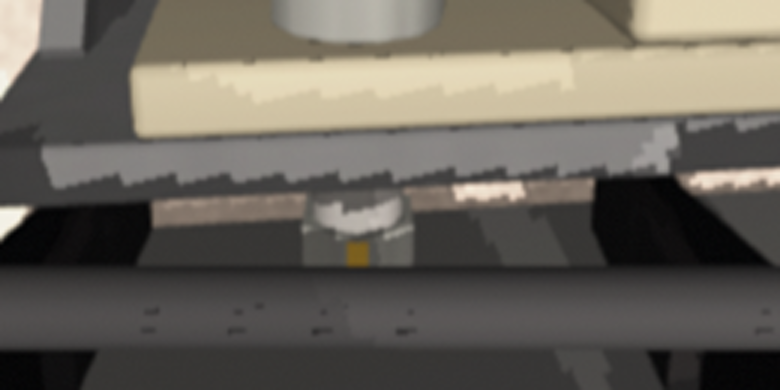

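Emit:
{"fn": "arm_command", "kwargs": {
  "deltas": [
    {"dx": -0.15,"dy": -0.2,"dz": 0.15,"ax": 0,"ay": 0.1,"az": 0.1,"claw": -1},
    {"dx": 0,"dy": 0,"dz": 0,"ax": 0,"ay": 0,"az": 0,"claw": -1},
    {"dx": 0,"dy": 0,"dz": 0,"ax": 0,"ay": 0,"az": 0,"claw": 0.4},
    {"dx": 0,"dy": 0,"dz": 0,"ax": 0,"ay": 0,"az": 0,"claw": 0.4},
    {"dx": 0,"dy": 0,"dz": 0,"ax": 0,"ay": 0,"az": 0,"claw": 0.4},
    {"dx": 0,"dy": 0,"dz": 0,"ax": 0,"ay": 0,"az": 0,"claw": 0.4},
    {"dx": 0,"dy": 0,"dz": 0,"ax": 0,"ay": 0,"az": 0,"claw": 0.4},
    {"dx": 0,"dy": 0,"dz": 0,"ax": 0,"ay": 0,"az": 0,"claw": 0.4}
  ],
  "newtons": 3
}}

```text
time_s: 6.23
tool_pos: [0.4704, 0.044, 0.0684]
orientation: [173.7, 0.1, 77.7]
wrist_force: [-0.2, -0.6, -0.0]
grip_width: 0.0548
```

```bash
python3 snap.py wrist:8 side:8
python3 - <<'E'
from tgt import *;from station import r
for n in("wrist8","side8"):
    p,q=cur(load(n)[1]);print(load(n)[1]["grip_width"],p,q.as_euler('xyz',degrees=True),"G tool mm",q.inv().apply(G-p)*1000)
    print(rows(p,q,tcp(0),QT,1))
im,s=load("wrist8");cv2.imwrite("pics/w8m.png",cv2.resize(im["pixels"][200:330,150:410],None,fx=3,fy=3,interpolation=2))
im,s=load("side8");cv2.imwrite("pics/s8m.png",cv2.resize(im["pixels"][130:230,190:310],None,fx=5,fy=5,interpolation=2))
E
```

```text
6.2833 [0.47032891 0.0439878  0.06835651] [1.73679287e+02 8.84554034e-02 7.76802470e+01] [-52.    1.8  40.3 124.7   2.   48.2 -25.4] [-0.9 -0.5  0.4]
0.054826193955260526 [0.47036728 0.04400297 0.06836846] [1.73676345e+02 8.74738809e-02 7.76797616e+01] G tool mm [  0.38990385   0.81899396 -19.66158216]
[{'dx': 0.04, 'dy': 0.08, 'dz': -0.1, 'ax': 0.02, 'ay': 0.08, 'az': 0.09}]
0.050798201346878 [0.47032891 0.0439878  0.06835651] [1.73679287e+02 8.84554034e-02 7.76802470e+01] G tool mm [  0.41256381   0.85334718 -19.66976893]
[{'dx': 0.04, 'dy': 0.08, 'dz': -0.1, 'ax': 0.02, 'ay': 0.08, 'az': 0.09}]
```

View pics/w8m.png

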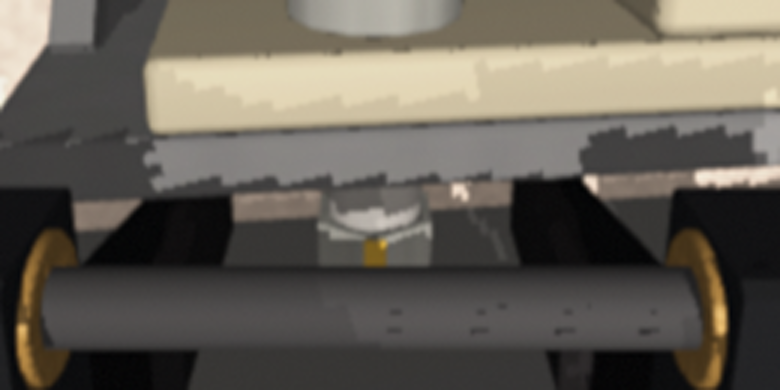

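View pics/s8m.png

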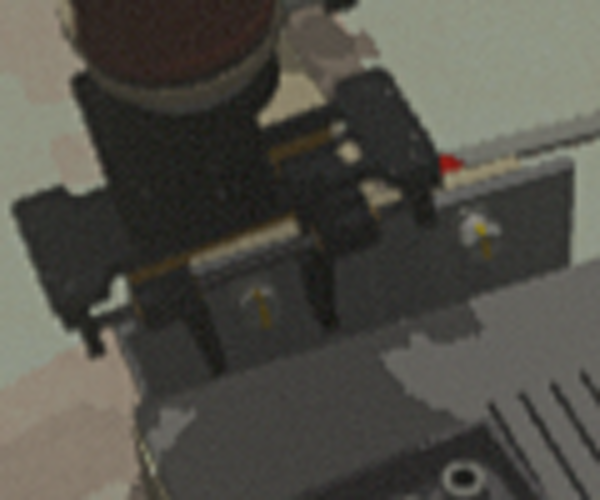

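Emit:
{"fn": "arm_command", "kwargs": {
  "deltas": [
    {"dx": 0,"dy": 0.06,"dz": -0.1,"ax": 0,"ay": 0.1,"az": 0.1,"claw": 0.4},
    {"dx": 0,"dy": 0,"dz": 0,"ax": 0,"ay": 0,"az": 0,"claw": 0.4},
    {"dx": 0,"dy": 0,"dz": 0,"ax": 0,"ay": 0,"az": 0,"claw": 0.4},
    {"dx": 0,"dy": 0,"dz": 0,"ax": 0,"ay": 0,"az": 0,"claw": 0.4},
    {"dx": 0,"dy": 0,"dz": 0,"ax": 0,"ay": 0,"az": 0,"claw": 0.4},
    {"dx": 0,"dy": 0,"dz": 0,"ax": 0,"ay": 0,"az": 0,"claw": 0.4}
  ],
  "newtons": 3
}}

```text
time_s: 6.83
tool_pos: [0.4708, 0.0439, 0.0694]
orientation: [173.7, -0.0, 77.6]
wrist_force: [-0.3, -0.8, 0.4]
grip_width: 0.0265
```

```bash
python3 snap.py wrist:9
python3 - <<'E'
from tgt import *;from station import r
for n in("wrist9",):
    p,q=cur(load(n)[1]);print(load(n)[1]["grip_width"],p,q.as_euler('xyz',degrees=True),"G tool mm",q.inv().apply(G-p)*1000)
    print(rows(p,q,tcp(0),QT,1))
im,s=load("wrist9");cv2.imwrite("pics/w9m.png",cv2.resize(im["pixels"][230:310,210:340],None,fx=6,fy=6,interpolation=2))
E
```

```text
6.8333 [0.4708031  0.04386806 0.06941799] [ 1.73677423e+02 -2.49640828e-02  7.75869059e+01] [-51.9   1.7  40.3 124.6   1.9  48.3 -25.3] [-0.3 -0.8  0.4]
0.026516448125050735 [0.4708031  0.04386806 0.06941799] [ 1.73677423e+02 -2.49640828e-02  7.75869059e+01] G tool mm [  0.46385171   0.25041416 -18.66778151]
[{'dx': 0.05, 'dy': 0.02, 'dz': 0.0, 'ax': 0.02, 'ay': -0.02, 'az': -0.02}]
```

View pics/w9m.png

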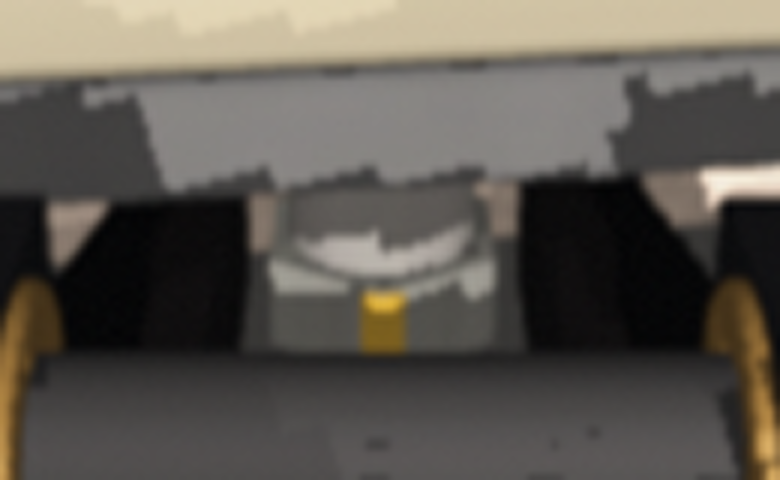

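Emit:
{"fn": "arm_command", "kwargs": {
  "deltas": [
    {"dx": 0,"dy": 0,"dz": 0,"ax": 0,"ay": 0,"az": 0,"claw": 0.5},
    {"dx": 0,"dy": 0,"dz": 0,"ax": 0,"ay": 0,"az": 0,"claw": 0.6},
    {"dx": 0,"dy": 0,"dz": 0,"ax": 0,"ay": 0,"az": 0,"claw": 0.7},
    {"dx": 0,"dy": 0,"dz": 0,"ax": 0,"ay": 0,"az": 0,"claw": 1},
    {"dx": 0,"dy": 0,"dz": 0,"ax": 0,"ay": 0,"az": 0,"claw": 1},
    {"dx": 0,"dy": 0,"dz": 0,"ax": 0,"ay": 0,"az": 0,"claw": 1},
    {"dx": 0,"dy": 0,"dz": 0,"ax": 0,"ay": 0,"az": 0,"claw": 1}
  ],
  "newtons": 4
}}

```text
time_s: 7.47
tool_pos: [0.4708, 0.0439, 0.0694]
orientation: [173.7, -0.0, 77.6]
wrist_force: [-1.2, 0.7, 0.2]
grip_width: 0.0192
```

```bash
python3 snap.py wrist:10
python3 - <<'E'
from tgt import *;from station import r
for n in("wrist10",):
    p,q=cur(load(n)[1]);print(load(n)[1]["grip_width"],p,q.as_euler('xyz',degrees=True),"G tool mm",q.inv().apply(G-p)*1000,load(n)[1]["ft_torque"])
im,s=load("wrist10");cv2.imwrite("pics/w10m.png",cv2.resize(im["pixels"][230:310,210:340],None,fx=6,fy=6,interpolation=2))
E
```

```text
7.4667 [0.47076545 0.04387661 0.06941365] [ 1.73682152e+02 -2.59964774e-02  7.75870980e+01] [-51.9   1.7  40.3 124.6   1.9  48.3 -25.3] [-1.2  0.7  0.2]
0.019195437669382736 [0.47076545 0.04387661 0.06941365] [ 1.73682152e+02 -2.59964774e-02  7.75870980e+01] G tool mm [  0.46394188   0.28772107 -18.66785023] [-0.0910557   0.26405604 -0.01466113]
```

View pics/w10m.png

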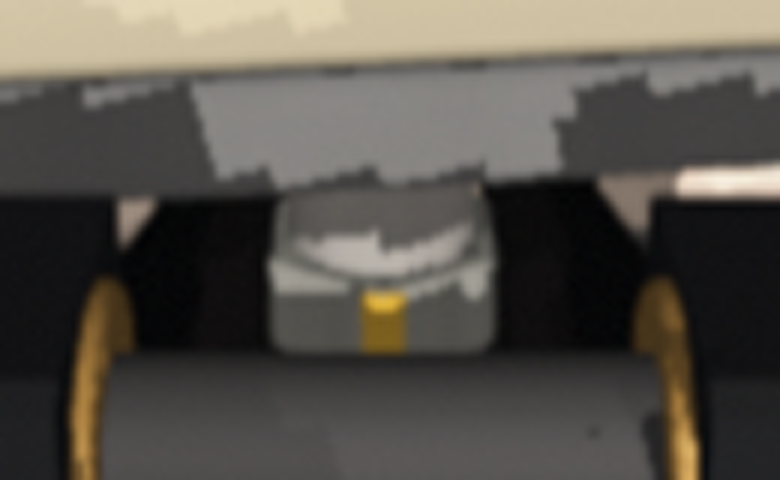

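Emit:
{"fn": "arm_command", "kwargs": {
  "deltas": [
    {"dx": 0,"dy": 0,"dz": 0,"ax": 0,"ay": 0,"az": 0,"claw": 1},
    {"dx": 0,"dy": 0,"dz": 0,"ax": 0,"ay": 0,"az": 0,"claw": 1},
    {"dx": 0,"dy": 0,"dz": 0,"ax": 0,"ay": 0,"az": 0,"claw": 1}
  ],
  "newtons": 20
}}

```text
time_s: 7.77
tool_pos: [0.4708, 0.0439, 0.0694]
orientation: [173.7, -0.0, 77.6]
wrist_force: [0.2, 0.9, 0.1]
grip_width: 0.0183
```

Emit:
{"fn": "arm_command", "kwargs": {
  "deltas": [
    {"dx": 0,"dy": 0,"dz": 0,"ax": 0,"ay": 0,"az": 0,"claw": 1},
    {"dx": 0,"dy": 0,"dz": 0,"ax": 0,"ay": 0,"az": 0,"claw": 1},
    {"dx": 0,"dy": 0,"dz": 0,"ax": 0,"ay": 0,"az": 0,"claw": 1},
    {"dx": 0,"dy": 0,"dz": 0,"ax": 0,"ay": 0,"az": 0,"claw": 1},
    {"dx": 0,"dy": 0,"dz": 0,"ax": 0,"ay": 0,"az": 0,"claw": 1},
    {"dx": 0,"dy": 0,"dz": 0,"ax": 0,"ay": 0,"az": 0,"claw": 1}
  ],
  "newtons": 50
}}

```text
time_s: 8.27
tool_pos: [0.4708, 0.0439, 0.0694]
orientation: [173.7, -0.0, 77.6]
wrist_force: [-0.2, 1.3, 1.1]
grip_width: 0.018
```

```bash
python3 snap.py wrist:11 side:11 scene:11
python3 - <<'E'
from tgt import *
s=load("scene11")[1];print(s["grip_width"],s["ft_torque"])
a=load("wrist11")[0]["pixels"][230:310,210:340];b=load("side11")[0]["pixels"][140:220,190:320]
cv2.imwrite("pics/w11m.png",cv2.resize(np.vstack([a,b]),None,fx=3.7,fy=3.7,interpolation=2))
E
```

```text
8.3667 [0.47080624 0.04386205 0.06943302] [ 1.73677571e+02 -2.53638654e-02  7.75870523e+01] [-51.9   1.7  40.3 124.6   1.9  48.3 -25.3] [-0.4  0.   0.5]
0.017931460175092277 [-0.11105577  0.23375564  0.03434444]
```

View pics/w11m.png

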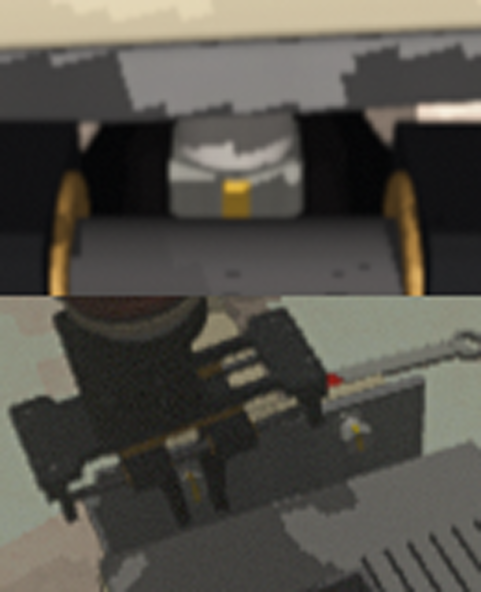

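View pics/scene11.png

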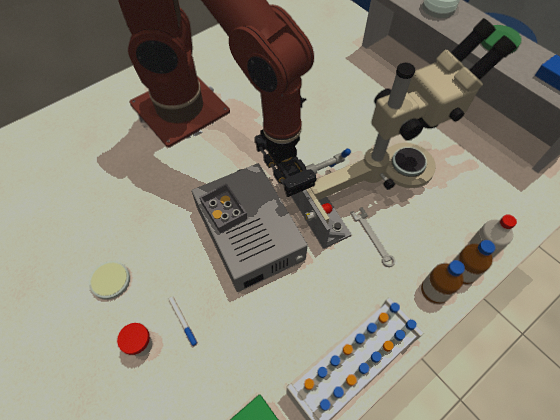

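```bash
python3 -c "
from station import r
print(r.close_job())"
```

```text
the job is handed in; nothing more can be done
None
```

The job is handed in with the gripper still holding the head of the near bolt (bracket x = -60), the one with the wrench on its nut, at 50 N. It took about 8.4 s of the 32 s.

**Approach:** I measured the bolt leaning about -6° from its yellow stripe and the shape of its head. The separate estimates ranged from -3.8° to -7.2°. I tilted the gripper by 6.3° to match and lowered it into the gap. I centred the open fingers on the head within about 0.3 mm and closed them at 4 N, then 20 N, then 50 N.

**Last checks:**
- **Bolt:** in the wrist view the stripe and the head's outline did not visibly shift from before closing to after.
- **Opening:** it read 19.2 mm at 4 N, matching the 19 mm flats, and 17.9 mm at 50 N. I put the difference down to the pads giving, but I did not confirm that.
- **Forces:** the wrist force stayed around 1 N throughout.
- **Surroundings:** I saw no movement of the wrench, the capped bolt, the microscope or the loose things in the scene view.

**One departure from plan:** the tilted viewing pose ran up near a joint range limit and stopped about 9° short of the tilt I wanted. The view was still good enough to measure from.

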